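# Clamp the sample box on the laboratory shaker

## Task

Secure the sample box on the shaker: swing the hold-down bar over it until its notch is fully home around the stud, under the black wing knob. Then start the knob cleanly: turn it backwards (anticlockwise from above) until it drops with a click into the thread, and only then forwards (clockwise) until it is fully home. Leave the box, the tube rack, the bottle and the beaker where they are.

Things in the scene. Friction and masses are not known exactly. Their poses are not given: they have to be found in the camera images.
- shaker: flat laboratory shaker fixed to the bench, white housing under an aluminium platform 260 mm (x) by 300 mm (y). Origin: centre of its underside on the bench; z up. Platform top 90 mm above the bench. On the platform stand two round steel posts of 24 mm diameter and 45 mm height: the bar's pivot at y = -110 mm and the stud's post at y = +110 mm (both x = 0 in this frame)
- bar_grip (a point): in the upright round black handle (20 mm diameter, 45 mm tall) of the hold-down bar: on its axis, 28 mm above the bar's upper face, 17 mm below the handle's top, 85 mm from the bar's pivot. y of this frame points from the pivot along the bar, z up
- bar_notch (a point): centre of the side notch at the bar's free end, 220 mm from the pivot, 4 mm below the bar's upper face. The bar is a bare steel strip 28 mm wide and 8 mm thick that swings level just over the box, its upper face 144 mm above the bench. When the bar is home this point is on the stud's axis
- bar (a joint): swing of the hold-down bar about the upright pivot, rad. 0 = fully home against its stop, notch around the stud, bar along the shaker's y; grows to 1.4 as its free end swings anticlockwise seen from above (towards the shaker's -x). It stays where it is left; about 1.5 N at the handle moves it
- knob_grip (a point): in the wing of the black clamp knob, on the knob's axis, at the height to grip (13 mm below the wing's top, 23 mm above the round skirt that carries the wing). Wing 70 mm long (x of this frame), 16 mm thick (y of this frame), 36 mm tall; skirt 56 mm in diameter, 22 mm tall. z up. The knob is captive on an upright stud at x = 0, y = +110 mm of the shaker's frame
- knob (a joint): turn of the knob, rad, growing clockwise seen from above (forwards). It starts on top of the thread, at 0.2 to 0.6; forwards from there it only jams, at about 0.7. Turned back to about -0.2 it comes off the thread's end and drops; back stop at -0.7. After the drop it turns forwards, under the thread, to its stop at 1.1 (fully home). Turns easily (0.03 Nm)
- knob_drop (a joint): height of the knob on its stud, m: 0 as it rests on top of the thread at the start, about -0.008 after the click, sinking evenly to -0.012 as it is turned forwards from 0 to 1.1. The knob (150 g) drops by its own weight only: a firm grip holds it up, so let go of it or follow it down
- box_center (a point): centre of the closed sample box, 114 mm (x) by 144 mm (y) by 43 mm tall, white with a grey lid, 0.3 to 0.55 kg, loose on the platform under the bar's path (3 mm below the bar)
- rack_center (a point): bystander: white test-tube rack with six glass tubes, 60 mm (x) by 205 mm (y), 157 mm tall over the tubes, loose on the bench; this point is on its middle, 45 mm above the bench
- bottle_center (a point): bystander: blue wash bottle, 74 mm in diameter, 235 mm tall with its white spout reaching 78 mm along x; this point is on its axis, 90 mm above the bench
- beaker_center (a point): bystander: empty glass beaker, 72 mm in diameter, 95 mm tall; this point is on its axis, 47 mm above the bench

How it is judged:
By the outcome, as a careful person would: the job done as asked, in the order asked, and still so for the second after the job is handed in, with the robot touching nothing.
It also fails if it takes over 51 s, if anything falls off the work surface, if the arm or the gripper's body presses on something with over 40 N, if the wrist force passes 120 N, or if a joint passes its speed limit or range.

## Robot

A 6-joint arm with a two-finger parallel gripper is mounted at the origin on the work surface. World frame = base frame: x ahead of the robot, y to its left, z up, the work surface at z = 0. Lengths are in m, angles in rad, forces in N, time in s.
With the tool pointing down it reaches from about 0.425 to 0.95 m from the base axis. Payload 3.5 kg.
Tool frame: the origin (TCP) lies between the finger pads; the fingertips stand 19 mm ahead of it and the grasp point (between the pads) is the TCP (ctrl.nose_length is the distance from the TCP to the fingertips, in m); z points along the fingers, y is the line along which they close (so a half turn about z gives the same grasp; the last joint's range is limited). The gripper opens to 85 mm and grips with 20 to 120 N. Pads are 22 mm wide; open, the fingers measure 114 mm over their backs; the gripper's body (76 mm by 85 mm) begins 54 mm behind the grasp point. The pads swing forward as they close: fully open they stand 13 mm farther back than shut.
Start: joints at [-1.423, 0.286, 1.577, -0, 1.279, -0.15], TCP at [0.198, -0.645, 0.25] pointing down, gripper open.
Joint ranges: [-2.77, 2.77], [-0.9, 2.22], [0.21, 2.48], [-1.53, 4.67], [0.24, 2.81], [-2.84, 2.84]. Speed limits (rad/s): [2.79, 2.79, 3.14, 3.14, 3.14, 3.14].

## Interface

Orientations are given as a unit quaternion [x, y, z, w].
In Python, from plant import ctrl gives the robot as it stands.
- The arm moves only by the tool apply_moves, never from a script. Its argument "series" is a list of rows, each a list of 6 numbers: the shift along the world's x, y, z scaled (see below), then the turn, a rotation vector about the world's x, y, z scaled (see below). A call has 1 to 20 rows; each row is the pose to reach, as a shift and turn from the pose commanded when the call began; what a row does not reach only later rows make up. The controller multiplies each number of a shift by 0.8 m and each number of a turn by 45 degrees. A row lasts 1/8 s, in which the tool goes at most 62.5 mm and 10.7 degrees, less where a joint would pass 70% of its speed; a pose out of reach is approached as far as the arm can. A call with a number of a shift or a turn outside -1 to 1 is refused whole. A call with a gripper value outside its range is refused whole. "jaw" is the opening, from 0 (shut) to 1 (fully open), set as the call begins (left out, the last holds). The fingers move at their own pace and stop on an object; "squeeze" is the grip in N (left out, the last holds). Time passes only in rows, so rows that repeat a pose let the fingers close. It gives the time, the measured TCP pose, the force, the opening and the grip force at its end, in the units of the state.
- ctrl.get_state(): the state, without advancing time (a new reading comes with each control period).
- ctrl.read_camera(name): name is "scene" or "top"; returns the picture (384x512x3 uint8, red, green, blue); there is no depth.
- ctrl.get_calibration(name): a dict with "fx", "fy", "cx", "cy" (pixels), "xyz" and "orientation" of the camera in the world. Camera axes: x right, y up, looking along -z (the intrinsics and any distortion apply to the point x, -y, -z); pixel columns grow to the right and rows downward; lengths in m; the calibration is good to about 2 mm. A picture is of the moment at which its call begins. get_calibration takes no time and is no camera call.
- ctrl.sign_off(): hands the job in; it is judged then, once.
Trained networks look in the newest picture that a camera, given by its name, has taken for a name from the list of things; names that differ only in an ending like _2 or _b are one class to them, and where a whole thing is asked for, a point or a joint stands for the part that bears it (a point fixed in the world has none). Each returns a list of dicts, best first, with "p" (0 to 1); they miss things now and then, are a little off and sometimes report something else, mostly with a low value. They report only what shows in the picture. A call takes as long as a camera call.
- ctrl.boxes_of(thing, camera): "xy" ([column, row] as shares, 0 to 1, of the picture: columns of its width, rows of its height, amid what is visible of it).
- ctrl.silhouettes(thing, camera): "pixels" (384x512 bool, what is visible of it) and "xy" ([column, row] as shares, 0 to 1, of the picture: columns of its width, rows of its height, amid what is visible of it).
The state is a dict: "time": time; "qpos": joint angles; "dq": joint speeds; "joint_efforts": joint torques, N m; "eef_pos": TCP position; "tcp_rot": TCP orientation; "contact_force": force on the tool from outside, world axes, zero at the start; "wrist_torque": the same for the moment, N m; "opening": opening from 0.0 (shut) to 1.0 (fully open); "finger_force": force on a finger pad.
Only numpy, scipy, OpenCV 4.12 (cv2) and the standard library are available. Lean on these libraries where they do the work, as an engineer would, in place of code of your own. Each camera call takes 0.05 s, during which the arm holds its last target. There are 200 camera calls.

## Working session

There is one attempt and no reset: what is moved stays moved. The work goes in short steps, Python scripts to look and compute and a tool call to move; the robot and the scene stay as the last step left them, time stands still between calls to the robot, and variables do not carry over. Pictures are saved under pics/ and viewed, at most 10 in all, crops included, and the job is handed in when it is done.

Besides the shell and the picture viewer there is one more tool, called after "Request:" as name(argument=value, ...) on one line, values as JSON. apply_moves: Moves the arm, as the interface text tells. Shifts and turns lie within -1 to 1; 1 stands for 0.8 m of shift or 45 degrees of turn. Its arguments: {"type":"object","properties":{"series":{"type":"array"},"jaw":{"type":"number"},"squeeze":{"type":"number"}},"required":["series"]}

```bash
mkdir -p pics
cat > h.py <<'E'
import numpy as np, cv2
from scipy.spatial.transform import Rotation as R
from plant import ctrl
def ray(cam,xy):
    c=ctrl.get_calibration(cam); u,v=xy[0]*512,xy[1]*384
    d=np.array([(u-c['cx'])/c['fx'],-(v-c['cy'])/c['fy'],-1.0])
    return np.array(c['xyz']),R.from_quat(c['orientation']).apply(d)
def at(cam,xy,z):
    o,d=ray(cam,xy); return o+d*(z-o[2])/d[2]
def proj(cam,p):
    c=ctrl.get_calibration(cam); q=R.from_quat(c['orientation']).inv().apply(np.array(p)-c['xyz'])
    return np.array([c['cx']+c['fx']*q[0]/-q[2],c['cy']-c['fy']*q[1]/-q[2]])
E
python3 - <<'E'
from h import *
for n in('scene','top'):
    im=ctrl.read_camera(n); cv2.imwrite(f'pics/{n}0.png',im[:,:,::-1]); c=ctrl.get_calibration(n); print(n,{k:np.round(v,3).tolist() if k!='dist' else v for k,v in c.items()})
    for t,z in(('shaker',.09),('bar_grip',.172),('bar_notch',.14),('knob_grip',.18),('box_center',.133),('rack_center',.1),('bottle_center',.2),('beaker_center',.047)):
        for b in ctrl.boxes_of(t,n)[:2]:
            print(t,round(b['p'],2),np.round(np.array(b['xy'])*[512,384]),np.round(at(n,b['xy'],z),3))
E
```

```text
scene {'fx': 370.712, 'fy': 370.712, 'cx': 262.38, 'cy': 193.299, 'xyz': [1.312, -0.187, 0.967], 'orientation': [0.293, 0.24, 0.581, 0.72]}
shaker 0.73 [261. 246.] [ 0.678 -0.057  0.09 ]
shaker 0.71 [299. 213.] [0.575 0.085 0.09 ]
bar_grip 0.88 [251. 201.] [ 0.572 -0.066  0.172]
bar_notch 0.69 [299. 215.] [0.625 0.067 0.14 ]
bar_notch 0.62 [248. 201.] [ 0.54  -0.068  0.14 ]
knob_grip 0.58 [414. 221.] [0.75  0.359 0.18 ]
knob_grip 0.56 [298. 211.] [0.646 0.055 0.18 ]
box_center 0.78 [262. 222.] [ 0.623 -0.045  0.133]
box_center 0.27 [129. 272.] [ 0.718 -0.421  0.133]
rack_center 0.84 [131. 193.] [ 0.386 -0.433  0.1  ]
bottle_center 0.56 [128. 271.] [ 0.761 -0.404  0.2  ]
beaker_center 0.8 [416. 222.] [0.658 0.457 0.047]
top {'fx': 384.343, 'fy': 384.343, 'cx': 249.529, 'cy': 192.739, 'xyz': [0.434, -0.005, 1.322], 'orientation': [0.02, -0.014, -0.704, 0.709]}
shaker 0.94 [266. 169.] [ 0.57  -0.049  0.09 ]
bar_grip 0.7 [233. 138.] [0.653 0.055 0.172]
bar_grip 0.63 [263. 181.] [ 0.523 -0.038  0.172]
box_center 0.63 [266. 151.] [ 0.621 -0.047  0.133]
rack_center 0.78 [385. 241.] [ 0.342 -0.423  0.1  ]
beaker_center 0.67 [117. 142.] [0.663 0.448 0.047]
```

View pics/scene0.png

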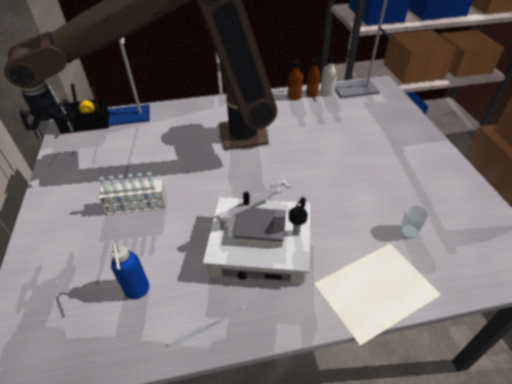

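View pics/top0.png

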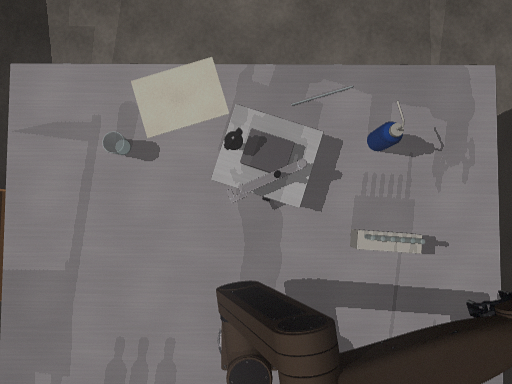

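Scene: the shaker is at about (260,240), the bar handle at (247,200) and the knob at (298,213). Top: the knob is at (233,140), the handle at (277,174), the bar's free end at (235,195) and the pivot near (303,164). I'll enlarge both.

Run:
```python
from h import *
a=cv2.imread('pics/top0.png')[95:220,200:350]; cv2.imwrite('pics/top0c.png',cv2.resize(a,None,fx=4.8,fy=4.8,interpolation=cv2.INTER_CUBIC))
a=cv2.imread('pics/scene0.png')[170:290,195:325]; cv2.imwrite('pics/sc0c.png',cv2.resize(a,None,fx=5,fy=5,interpolation=cv2.INTER_CUBIC))
for n in('scene','top'):
    for t in('bar','knob','shaker','box_center','knob_grip','bar_grip'):
        for s in ctrl.silhouettes(t,n)[:2]:
            m=s['pixels'].astype(np.uint8)
            if m.sum()<5: continue
            p=np.argwhere(m)[:,::-1].astype(np.float32); print(n,t,round(s['p'],2),m.sum(),np.round(np.array(s['xy'])*[512,384],1),np.round(cv2.boxPoints(cv2.minAreaRect(p))).tolist())
```

```text
scene bar 0.91 761 [248.5 201.4] [[213.0, 210.0], [283.0, 172.0], [291.0, 186.0], [220.0, 224.0]]
scene knob 0.91 364 [299.6 212.5] [[288.0, 198.0], [307.0, 198.0], [307.0, 224.0], [288.0, 224.0]]
scene knob 0.73 2029 [129.5 193.7] [[97.0, 178.0], [163.0, 171.0], [167.0, 208.0], [101.0, 215.0]]
scene shaker 0.67 6500 [262.4 247. ] [[204.0, 179.0], [309.0, 179.0], [309.0, 282.0], [204.0, 282.0]]
scene shaker 0.32 1412 [127.2 272.2] [[100.0, 248.0], [126.0, 235.0], [154.0, 291.0], [128.0, 304.0]]
scene box_center 0.69 1764 [262.7 224.1] [[233.0, 243.0], [236.0, 206.0], [286.0, 210.0], [283.0, 247.0]]
scene box_center 0.62 773 [248.8 201.6] [[212.0, 208.0], [283.0, 172.0], [291.0, 188.0], [220.0, 223.0]]
scene knob_grip 0.66 387 [297.1 214.7] [[289.0, 196.0], [307.0, 196.0], [307.0, 225.0], [289.0, 225.0]]
scene bar_grip 0.67 709 [254.  199.5] [[214.0, 209.0], [284.0, 173.0], [291.0, 186.0], [221.0, 222.0]]
top bar 0.71 782 [266.2 180.4] [[226.0, 191.0], [303.0, 157.0], [308.0, 169.0], [231.0, 203.0]]
top knob 0.82 290 [233.5 136. ] [[225.0, 129.0], [242.0, 129.0], [242.0, 148.0], [225.0, 148.0]]
top knob 0.23 1404 [383.6 241.5] [[349.0, 248.0], [351.0, 228.0], [425.0, 234.0], [423.0, 253.0]]
top shaker 0.97 6072 [264.2 168.4] [[205.0, 194.0], [234.0, 102.0], [323.0, 130.0], [295.0, 222.0]]
top box_center 0.89 1626 [267.5 150.4] [[239.0, 163.0], [251.0, 127.0], [295.0, 142.0], [283.0, 177.0]]
top box_center 0.74 6113 [265.3 168. ] [[205.0, 193.0], [235.0, 102.0], [324.0, 131.0], [295.0, 222.0]]
top knob_grip 0.61 326 [231.4 139.4] [[224.0, 129.0], [242.0, 129.0], [242.0, 149.0], [224.0, 149.0]]
top bar_grip 0.65 713 [265.3 182.3] [[226.0, 191.0], [303.0, 156.0], [308.0, 167.0], [231.0, 202.0]]
```

View pics/top0c.png

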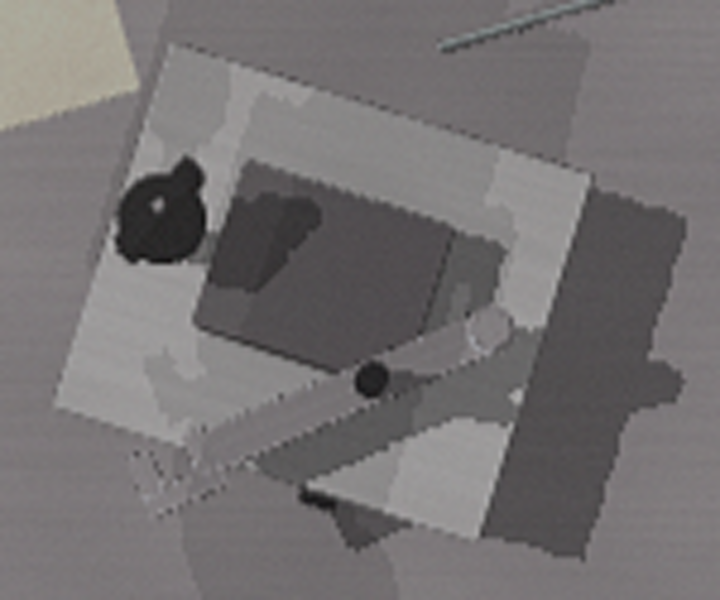

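View pics/sc0c.png

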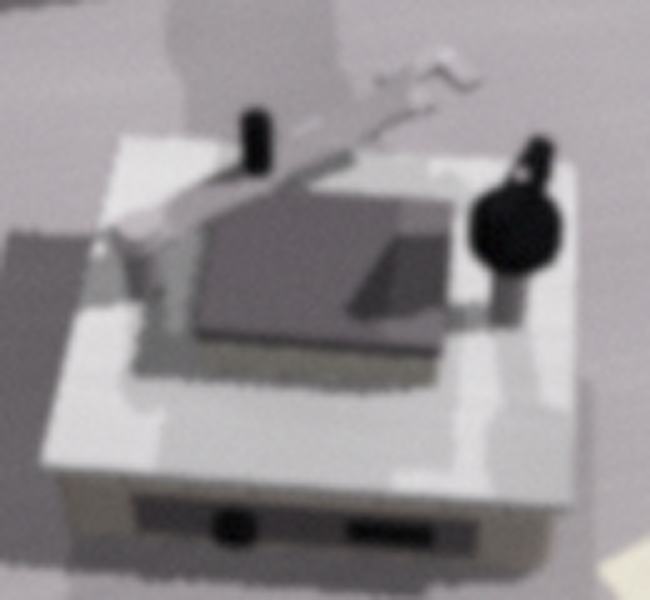

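Crops: the platform corners show clearly. In the top crop the handle top is at (372,380), the pivot cap at (490,330) and the stud tip at (157,205), with the wing running from about (185,160) to (130,250).

```bash
cat >> h.py <<'E'
def T(p,s=4.8,o=(200,95)): return ((p[0]/s+o[0])/512,(p[1]/s+o[1])/384)
def S(p): return ((p[0]/5+195)/512,(p[1]/5+170)/384)
def tri(xt,xs):
    o,d=ray('top',xt);q,e=ray('scene',xs)
    s=np.linalg.lstsq(np.c_[d,-e],q-o,rcond=None)[0]; a,b=o+s[0]*d,q+s[1]*e
    return (a+b)/2,np.linalg.norm(a-b)
E
python3 - <<'E'
from h import *
C=[at('top',T(p),.09) for p in((170,42),(592,175),(480,538),(55,407))]  # (+x,+y),(+x,-y),(-x,-y),(-x,+y)
D=[at('scene',S(p),.09) for p in((575,507),(43,467),(122,137),(576,160))]
for X in(C,D):
    X=np.array(X); ex=(X[0]+X[1]-X[2]-X[3])/2; ey=(X[0]+X[3]-X[1]-X[2])/2
    c=X.mean(0); yaw=np.arctan2(ex[1],ex[0]); print(np.round(c,4),np.linalg.norm(ex),np.linalg.norm(ey),yaw,np.arctan2(-ey[0],ey[1]))
    r=R.from_euler('z',yaw); print('knob',c+r.apply([0,.11,0]),'pivot',c+r.apply([0,-.11,0]))
print('pivot img',at('top',T((490,330)),.146))
print('handle',at('top',T((372,380)),.189), tri(T((372,378)),S((256,113))))
print('stud tip',tri(T((157,205)),S((522,175))))
for zt in (.2,.21,.22): print('wing ends',zt,at('top',T((188,163)),zt),at('top',T((130,250)),zt), at('scene',S((541,143)),zt))
print(ctrl.get_state())
E
```

```text
[ 0.614  -0.0528  0.09  ] 0.2573826793865151 0.29773418307615773 -0.29533584662587 -0.2977923029997305
knob [0.64603848 0.0523939  0.09      ] pivot [ 0.58200502 -0.15808108  0.09      ]
[ 0.6217 -0.0473  0.09  ] 0.2600141603358216 0.29691741404349997 -0.3032379343915408 -0.29388091485847684
knob [0.65449931 0.05766262 0.09      ] pivot [ 0.58880468 -0.15229979  0.09      ]
pivot img [ 0.5804443  -0.15697842  0.146     ]
handle [ 0.54368662 -0.07886561  0.189     ] (array([ 0.5456964 , -0.0768587 ,  0.18539485]), np.float64(0.004547010720734251))
stud tip (array([0.6482885 , 0.05567355, 0.20885413]), np.float64(0.0044115456888212294))
wing ends 0.2 [0.67550366 0.03521535 0.2       ] [0.62153307 0.07028087 0.2       ] [0.61923219 0.07827477 0.2       ]
wing ends 0.21 [0.67334992 0.03485491 0.21      ] [0.61986054 0.06960778 0.21      ] [0.628262   0.07482348 0.21      ]
wing ends 0.22 [0.67119618 0.03449446 0.22      ] [0.618188   0.06893469 0.22      ] [0.6372918  0.07137219 0.22      ]
{'time': 1.5, 'qpos': array([-1.42302461e+00,  2.86282994e-01,  1.57669821e+00,  1.43699952e-05,
        1.27860388e+00, -1.49982575e-01]), 'dq': array([ 9.19113264e-05,  4.40616126e-04,  3.21343872e-04, -9.19156301e-04,
       -2.35491411e-03,  1.59059027e-04]), 'joint_efforts': array([-1.25154278e-03, -4.05948794e+01, -2.92930967e+01, -2.25103145e-04,
        5.28074033e-04, -5.59855948e-06]), 'eef_pos': array([ 0.19806805, -0.6452717 ,  0.25033719]), 'tcp_rot': array([9.88938559e-01, 1.48325747e-01, 6.87627776e-06, 3.79325618e-06]), 'contact_force': array([0.50447079, 0.41872527, 0.78850701]), 'wrist_torque': array([-0.02208606, -0.02443214, -0.0443195 ]), 'finger_force': 0.0, 'opening': 0.9976111544969528}
```

Request:
apply_moves(series=[[0.434, 0.71, 0.05, 0, 0, 1], [0.434, 0.71, 0.05, 0, 0, 1], [0.434, 0.71, 0.05, 0, 0, 1], [0.434, 0.71, 0.05, 0, 0, 1], [0.434, 0.71, 0.05, 0, 0, 1], [0.434, 0.71, 0.05, 0, 0, 1], [0.434, 0.71, 0.05, 0, 0, 1], [0.434, 0.71, 0.05, 0, 0, 1], [0.434, 0.71, 0.05, 0, 0, 1], [0.434, 0.71, 0.05, 0, 0, 1], [0.434, 0.71, 0.05, 0, 0, 1], [0.434, 0.71, 0.05, 0, 0, 1], [0.434, 0.71, 0.05, 0, 0, 1], [0.434, 0.71, 0.05, 0, 0, 1]], jaw=0.7, squeeze=25)

```text
time: 3.25
eef_pos: [0.5448, -0.0783, 0.2902]
tcp_rot: [0.857, 0.515, -0.0, -0.0]
contact_force: [-0.7, -0.5, 0.3]
opening: 0.7
finger_force: 0.0
```

Request:
apply_moves(series=[[0, 0, 0, 0, 0, 1], [0, 0, 0, 0, 0, 1], [0, 0, 0, 0, 0, 1], [0, 0, 0, 0, 0, 1], [0, 0, 0, 0, 0, 1], [0, 0, 0, 0, 0, 1]])

```text
time: 4.0
eef_pos: [0.545, -0.0779, 0.2903]
tcp_rot: [0.596, 0.803, -0.0, 0.0]
contact_force: [-0.3, -0.5, -0.2]
opening: 0.7
finger_force: 0.0
```

Request:
apply_moves(series=[[0, 0, -0.05, 0, 0, 0.18], [0, 0, -0.05, 0, 0, 0.18], [0, 0, -0.05, 0, 0, 0.18]])

```text
time: 4.38
eef_pos: [0.5456, -0.0775, 0.2513]
tcp_rot: [0.537, 0.843, 0.0, 0.0]
contact_force: [0.1, 0.7, -0.1]
opening: 0.702
finger_force: 0.0
```

Run:
```python
from h import *
s=ctrl.get_state(); print(s['time'],s['eef_pos'],s['tcp_rot'],s['qpos'],s['opening'],s['contact_force'])
a=ctrl.read_camera('scene')[150:290,195:335,::-1]; b=ctrl.read_camera('top')[95:235,200:340,::-1]
cv2.imwrite('pics/c1.png',cv2.resize(np.hstack([a,b]),None,fx=2.85,fy=2.85,interpolation=cv2.INTER_CUBIC))
print(proj('scene',s['eef_pos'])-[195,150],proj('top',s['eef_pos'])-[200,95])
```

```text
4.375 [ 0.54560064 -0.07748281  0.25126736] [5.37333057e-01 8.43370027e-01 9.79558830e-05 4.17910162e-04] [-3.25201602e-01  1.21304919e-02  1.88249854e+00 -1.07171693e-05
  1.24610521e+00 -7.61451063e-01] 0.7016007531469692 [ 0.06354263  0.66106165 -0.06333494]
[49.35163476 26.29326113] [78.46574118 76.33835271]
```

View pics/c1.png

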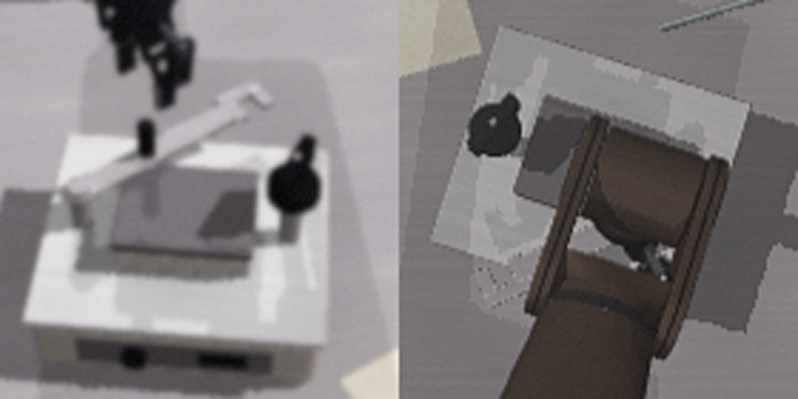

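The fingers stand above the handle. The scene camera reads about 2 px off the known TCP, so I trust the top camera. Lowering and closing.

Request:
apply_moves(series=[[-0.002, -0.002, -0.05, 0, 0, 0], [-0.002, -0.002, -0.095, 0, 0, 0], [-0.002, -0.002, -0.095, 0, 0, 0], [-0.002, -0.002, -0.095, 0, 0, 0]])

```text
time: 4.97
eef_pos: [0.545, -0.0793, 0.1766]
tcp_rot: [0.536, 0.844, 0.0, 0.002]
contact_force: [0.1, 0.0, -0.2]
opening: 0.701
finger_force: 0.0
```

Request:
apply_moves(series=[[0, 0, 0, 0, 0, 0], [0, 0, 0, 0, 0, 0], [0, 0, 0, 0, 0, 0], [0, 0, 0, 0, 0, 0], [0, 0, 0, 0, 0, 0], [0, 0, 0, 0, 0, 0]], jaw=0.0, squeeze=20)

```text
time: 5.72
eef_pos: [0.5447, -0.079, 0.176]
tcp_rot: [0.536, 0.844, 0.001, 0.001]
contact_force: [1.1, 1.2, 5.5]
opening: 0.221
finger_force: 20.8
```

Request:
apply_moves(series=[[0.009, 0.0037, 0, 0, 0, -0.117], [0.0184, 0.0065, 0, 0, 0, -0.233], [0.0278, 0.0085, 0, 0, 0, -0.35], [0.0375, 0.0096, 0, 0, 0, -0.467], [0.0471, 0.0099, 0, 0, 0, -0.583], [0.0569, 0.0092, 0, 0, 0, -0.7], [0.062, 0.0085, 0, 0, 0, -0.76], [0.0666, 0.0076, 0, 0, 0, -0.817], [0.0666, 0.0076, 0, 0, 0, -0.817]])

```text
time: 6.85
eef_pos: [0.5986, -0.0725, 0.1761]
tcp_rot: [0.775, 0.632, 0.002, 0.001]
contact_force: [3.2, 2.0, 5.2]
opening: 0.228
finger_force: 20.8
```

Request:
apply_moves(series=[[0.005, -0.001, 0, 0, 0, -0.06], [0.0093, -0.0023, 0, 0, 0, -0.117], [0.0093, -0.0023, 0, 0, 0, -0.117]])

```text
time: 7.22
eef_pos: [0.6061, -0.0744, 0.1761]
tcp_rot: [0.803, 0.596, 0.002, 0.001]
contact_force: [3.1, 2.4, 5.6]
opening: 0.226
finger_force: 20.8
```

Request:
apply_moves(series=[[0.002, -0.0006, 0, 0, 0, 0], [0.004, -0.0012, 0, 0, 0, 0], [0.004, -0.0012, 0, 0, 0, 0]])

```text
time: 7.6
eef_pos: [0.6074, -0.0748, 0.1761]
tcp_rot: [0.803, 0.596, 0.0, -0.001]
contact_force: [-4.5, 4.2, 8.6]
opening: 0.231
finger_force: 21.1
```

Request:
apply_moves(series=[[0.002, -0.0006, 0, 0, 0, 0], [0.004, -0.0012, 0, 0, 0, 0], [0.004, -0.0012, 0, 0, 0, 0]])

```text
time: 7.98
eef_pos: [0.6076, -0.0748, 0.1759]
tcp_rot: [0.803, 0.596, -0.003, -0.005]
contact_force: [-13.9, 4.9, 14.5]
opening: 0.231
finger_force: 23.0
```

Request:
apply_moves(series=[[0, 0, 0, 0, 0, 0], [0, 0, 0, 0, 0, 0], [0, 0, 0, 0, 0, 0], [0, 0, 0, 0, 0, 0]], jaw=0.7)

```text
time: 8.48
eef_pos: [0.6107, -0.0767, 0.1738]
tcp_rot: [0.803, 0.596, -0.0, -0.0]
contact_force: [0.1, -0.2, -0.5]
opening: 0.7
finger_force: 0.0
```

Request:
apply_moves(series=[[0, 0, 0.075, 0, 0, 0], [-0.02, 0.02, 0.15, 0, 0, 1], [-0.05, 0.1, 0.15, 0, 0, 1], [-0.13, 0.15, 0.15, 0, 0, 1], [-0.13, 0.15, 0.15, 0, 0, 1], [-0.13, 0.15, 0.15, 0, 0, 1], [-0.13, 0.15, 0.15, 0, 0, 1]])

```text
time: 9.35
eef_pos: [0.5075, 0.0429, 0.2945]
tcp_rot: [0.515, 0.857, 0.0, 0.0]
contact_force: [0.3, -1.7, -0.6]
opening: 0.703
finger_force: 0.0
```

Run:
```python
from h import *
s=ctrl.get_state(); print(s['time'],s['eef_pos'],s['tcp_rot'],s['qpos'],s['opening'],s['contact_force'])
a=ctrl.read_camera('scene')[150:290,195:335,::-1]; b=ctrl.read_camera('top')[95:235,200:340,::-1]
cv2.imwrite('pics/c2.png',cv2.resize(np.hstack([a,b]),None,fx=2.85,fy=2.85,interpolation=cv2.INTER_CUBIC))
```

```text
9.35 [0.50752174 0.04293629 0.29452435] [5.15162257e-01 8.57092580e-01 5.37993260e-05 3.93528426e-04] [-1.14916848e-01 -1.18384099e-01  1.92787578e+00 -2.34148827e-04
  1.33133987e+00 -6.03263733e-01] 0.7034320235898044 [ 0.29822053 -1.67393718 -0.56460729]
```

View pics/c2.png

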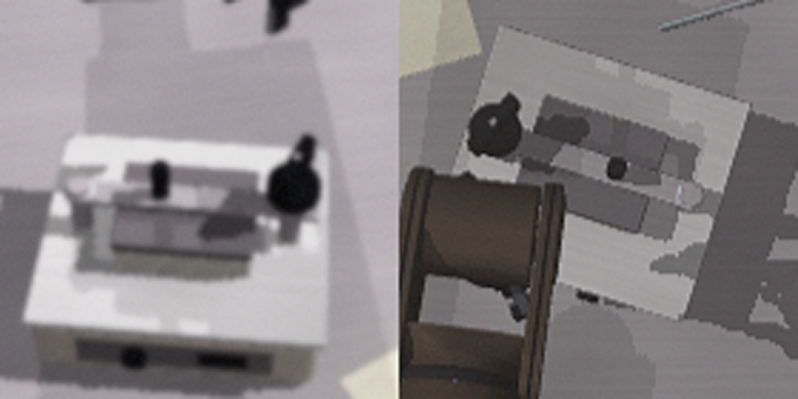

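The bar now lies along the shaker's y with its free end under the knob, and the box hasn't moved. Next I fit the knob's pose from its dark silhouette in both pictures.

```bash
cat > fit.py <<'E'
from h import *
from scipy.optimize import differential_evolution as DE
def mask(im,cam,c,r=22):
    m=np.zeros(im.shape[:2],np.uint8); x,y=np.round(c).astype(int)
    m[y-r:y+r,x-r:x+r]=im[y-r:y+r,x-r:x+r].max(2)<62
    n,l,st,_=cv2.connectedComponentsWithStats(m); k=1+np.argmax(st[1:,4]); return l==k
def model(cam,x,y,zb,th):
    t=np.linspace(0,6.283,40)
    sk=[[x+.028*np.cos(a),y+.028*np.sin(a),z] for z in(zb,zb+.022) for a in t]
    c,s=np.cos(th),np.sin(th)
    w=[[x+c*u-s*v,y+s*u+c*v,z] for u in(-.035,.035) for v in(-.008,.008) for z in(zb+.022,zb+.058)]
    m=np.zeros((384*4,512*4),np.uint8)
    for P in(sk,w):
        h=cv2.convexHull(np.array([proj(cam,p) for p in P],np.float32)*4+2); cv2.fillConvexPoly(m,h.astype(np.int32),1)
    return cv2.resize(m.astype(np.float32),(512,384),interpolation=cv2.INTER_AREA)
def fit(zb,cams=('top','scene')):
    out={}
    for cam in cams:
        im=ctrl.read_camera(cam); M=mask(im,cam,proj(cam,[.646,.053,zb+.03])).astype(np.float32)
        f=lambda p:np.abs(model(cam,p[0],p[1],zb,p[2])-M).sum()
        r=DE(f,[(.63,.67),(.035,.075),(-1.9,1.2)],maxiter=18,popsize=8,seed=1,tol=1e-4); out[cam]=(np.round(r.x,4),round(float(r.fun),1),M.sum())
    return out
E
python3 - <<'E'
from fit import *
for zb in(.148,.156): print(zb,fit(zb))
E
```

```text
Traceback (most recent call last):
  File "fit.py", line 21, in fit
    r=DE(f,[(.63,.67),(.035,.075),(-1.9,1.2)],maxiter=18,popsize=8,seed=1,tol=1e-4); out[cam]=(np.round(r.x,4),round(float(r.fun),1),M.sum())
  File "fit.py", line 20, in <lambda>
    f=lambda p:np.abs(model(cam,p[0],p[1],zb,p[2])-M).sum()
                      ~~~~~^^^^^^^^^^^^^^^^^^^^^^^
  File "fit.py", line 14, in model
    h=cv2.convexHull(np.array([proj(cam,p) for p in P],np.float32)*4+2); cv2.fillConvexPoly(m,h.astype(np.int32),1)
                               ~~~~^^^^^^^
  File "h.py", line 11, in proj
    c=ctrl.get_calibration(cam); q=R.from_quat(c['orientation']).inv().apply(np.array(p)-c['xyz'])
ValueError: time passes only in moves, steps and waits
```

```bash
cat >> h.py <<'E'
CAL={n:ctrl.get_calibration(n) for n in('scene','top')}
def proj(cam,p):
    c=CAL[cam]; q=R.from_quat(c['orientation']).inv().apply(np.array(p)-c['xyz'])
    return np.stack([c['cx']-c['fx']*q[...,0]/q[...,2],c['cy']+c['fy']*q[...,1]/q[...,2]],-1)
E
sed -i 's/np.array(\[proj(cam,p) for p in P\],np.float32)/proj(cam,P).astype(np.float32)/' fit.py
time python3 - <<'E'
from fit import *
for zb in(.148,.156): print(zb,fit(zb))
print(ctrl.get_state()['time'])
E
```

```text
0.148 {'top': (array([ 0.6481,  0.0539, -0.6571]), 44.8, np.float32(296.0)), 'scene': (array([ 0.6468,  0.0578, -0.556 ]), 92.8, np.float32(311.0))}
0.156 {'top': (array([ 0.6473,  0.0529, -0.6756]), 46.7, np.float32(297.0)), 'scene': (array([ 0.6536,  0.0556, -0.5149]), 99.4, np.float32(312.0))}
9.7
real	0m5.278s
user	0m6.146s
sys	0m1.280s
```

Request:
apply_moves(series=[[0.05, 0.0126, -0.02, 0, 0, 0.2], [0.12, 0.0126, -0.02, 0, 0, 0.4], [0.176, 0.0126, -0.02, 0, 0, 0.613], [0.176, 0.0126, -0.03, 0, 0, 0.613], [0.176, 0.0126, -0.07, 0, 0, 0.613], [0.176, 0.0126, -0.113, 0, 0, 0.613], [0.176, 0.0126, -0.113, 0, 0, 0.613], [0.176, 0.0126, -0.113, 0, 0, 0.613]])

```text
time: 10.7
eef_pos: [0.6477, 0.0535, 0.2053]
tcp_rot: [0.295, 0.955, 0.0, 0.001]
contact_force: [0.0, 0.1, -0.1]
opening: 0.701
finger_force: 0.0
```

Request:
apply_moves(series=[[0, 0, 0, 0, 0, 0], [0, 0, 0, 0, 0, 0], [0, 0, 0, 0, 0, 0], [0, 0, 0, 0, 0, 0], [0, 0, 0, 0, 0, 0], [0, 0, 0, 0, 0, 0]], jaw=0.0, squeeze=20)

```text
time: 11.45
eef_pos: [0.6479, 0.0525, 0.2054]
tcp_rot: [0.295, 0.956, -0.001, 0.001]
contact_force: [-3.1, -4.0, 5.5]
opening: 0.186
finger_force: 21.8
```

Request:
apply_moves(series=[[0, 0, 0, 0, 0, 0.12], [0, 0, 0, 0, 0, 0.24], [0, 0, 0, 0, 0, 0.36], [0, 0, 0, 0, 0, 0.48], [0, 0, 0, 0, 0, 0.6], [0, 0, 0, 0, 0, 0.72], [0, 0, 0, 0, 0, 0.84], [0, 0, 0, 0, 0, 0.96], [0, 0, 0, 0, 0, 0.96]])

```text
time: 12.58
eef_pos: [0.6479, 0.0529, 0.2032]
tcp_rot: [-0.077, 0.997, -0.001, 0.0]
contact_force: [2.2, -4.9, -2.1]
opening: 0.181
finger_force: 20.8
```

Run:
```python
from h import *
s=ctrl.get_state(); print(s['wrist_torque'],s['contact_force'],s['tcp_rot'])
```

```text
[-0.7132801  -0.27461587  0.02713323] [ 2.18069728 -4.93276731 -2.06161762] [-7.71978447e-02  9.97015519e-01 -6.34082413e-04  3.80831034e-04]
```

Request:
apply_moves(series=[[0, 0, 0, 0, 0, 0], [0, 0, 0, 0, 0, 0], [0, 0, 0, 0, 0, 0], [0, 0, 0, 0, 0, 0]], jaw=0.6)

```text
time: 13.08
eef_pos: [0.6476, 0.0539, 0.204]
tcp_rot: [-0.078, 0.997, 0.0, 0.0]
contact_force: [-0.4, -0.4, 0.7]
opening: 0.598
finger_force: 0.0
```

Request:
apply_moves(series=[[0, 0, 0.05, 0, 0, 0], [-0.05, 0, 0.1, 0, 0, 0], [-0.12, 0, 0.1, 0, 0, 0], [-0.18, 0, 0.1, 0, 0, 0], [-0.18, 0, 0.1, 0, 0, 0], [-0.18, 0, 0.1, 0, 0, 0]])

```text
time: 13.82
eef_pos: [0.5041, 0.0535, 0.2846]
tcp_rot: [-0.078, 0.997, -0.0, 0.001]
contact_force: [-0.2, 0.7, 1.2]
opening: 0.6
finger_force: 0.0
```

Run:
```python
from fit import *
for zb in(.148,.156): print(zb,fit(zb))
print(ctrl.get_state()['time'])
a=ctrl.read_camera('scene')[150:290,195:335,::-1]; b=ctrl.read_camera('top')[95:235,200:340,::-1]
cv2.imwrite('pics/c3.png',cv2.resize(np.hstack([a,b]),None,fx=2.85,fy=2.85,interpolation=cv2.INTER_CUBIC))
```

```text
0.148 {'top': (array([0.6465, 0.053 , 0.1783]), 45.4, np.float32(285.0)), 'scene': (array([ 0.6498,  0.0518, -0.1046]), 97.7, np.float32(312.0))}
0.156 {'top': (array([0.645 , 0.0528, 0.1876]), 49.6, np.float32(285.0)), 'scene': (array([ 0.6571,  0.0493, -0.1211]), 103.0, np.float32(314.0))}
14.025
```

View pics/c3.png

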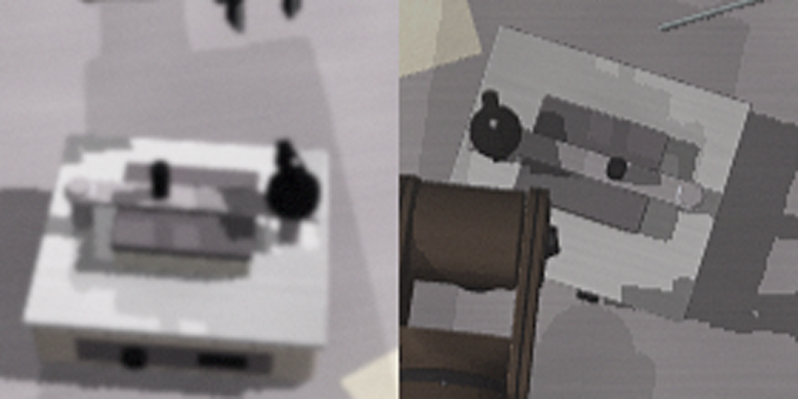

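Run:
```python
from h import *
for f in('c2','c3'):
    a=cv2.imread(f'pics/{f}.png')[120:260,240:340]; m=(a.max(2)<62); 
    n,l,st,_=cv2.connectedComponentsWithStats(m.astype(np.uint8)); k=1+np.argmax(st[1:,4]); print(st[k]); 
    P=np.argwhere(l==k); print('bottom rows',np.array([P[P[:,1]==c,0].max() for c in range(40,66,4)])/2.85)
for z in(.148,.156): print(proj('scene',[.647,.053,z]))
```

```text
[  26   17   52   79 2481]
bottom rows [32.28070175 32.98245614 32.98245614 33.33333333 33.33333333 32.98245614
 31.92982456]
[  25   22   53   79 2527]
bottom rows [34.03508772 35.0877193  35.0877193  35.0877193  35.0877193  34.38596491
 34.03508772]
[296.22320714 219.10178296]
[296.39148219 217.29459008]
```

The skirt's lower edge sank 1.9 px, against 1.8 px expected for 8 mm, so the knob has clicked in. Regripping lower and turning forwards.

Request:
apply_moves(series=[[0.08, 0, 0, 0, 0, 0], [0.15, 0, 0, 0, 0, 0], [0.18, 0, 0, 0, 0, 0], [0.18, 0, -0.04, 0, 0, 0], [0.18, 0, -0.08, 0, 0, 0], [0.18, 0, -0.11, 0, 0, 0], [0.18, 0, -0.11, 0, 0, 0], [0.18, 0, -0.11, 0, 0, 0]])

```text
time: 15.12
eef_pos: [0.6483, 0.0536, 0.1969]
tcp_rot: [-0.078, 0.997, 0.0, 0.001]
contact_force: [-0.1, -0.6, -0.2]
opening: 0.599
finger_force: 0.0
```

Request:
apply_moves(series=[[0, 0, 0, 0, 0, 0], [0, 0, 0, 0, 0, 0], [0, 0, 0, 0, 0, 0], [0, 0, 0, 0, 0, 0], [0, 0, 0, 0, 0, 0]], jaw=0.0, squeeze=20)

```text
time: 15.75
eef_pos: [0.6482, 0.053, 0.1972]
tcp_rot: [-0.078, 0.997, -0.001, 0.001]
contact_force: [-0.4, -3.8, 5.1]
opening: 0.182
finger_force: 24.7
```

Request:
apply_moves(series=[[0, 0, 0, 0, 0, -0.12], [0, 0, 0, 0, 0, -0.24], [0, 0, 0, 0, 0, -0.36], [0, 0, 0, 0, 0, -0.48], [0, 0, 0, 0, 0, -0.6], [0, 0, -0.0003, 0, 0, -0.72], [0, 0, -0.0008, 0, 0, -0.84], [0, 0, -0.0014, 0, 0, -0.96], [0, 0, -0.0014, 0, 0, -0.96]])

```text
time: 16.88
eef_pos: [0.6482, 0.0523, 0.1962]
tcp_rot: [0.295, 0.955, -0.001, 0.001]
contact_force: [-1.7, -4.6, 6.0]
opening: 0.185
finger_force: 24.9
```

Request:
apply_moves(series=[[0, 0, -0.0004, 0, 0, -0.12], [0, 0, -0.0009, 0, 0, -0.24], [0, 0, -0.0013, 0, 0, -0.36], [0, 0, -0.0018, 0, 0, -0.48], [0, 0, -0.0022, 0, 0, -0.6], [0, 0, -0.0027, 0, 0, -0.72], [0, 0, -0.0031, 0, 0, -0.84], [0, 0, -0.0034, 0, 0, -0.94], [0, 0, -0.0034, 0, 0, -0.94]])

```text
time: 18.0
eef_pos: [0.6477, 0.052, 0.1934]
tcp_rot: [0.62, 0.785, -0.001, 0.001]
contact_force: [-3.4, -6.0, 5.7]
opening: 0.185
finger_force: 25.0
```

Run:
```python
from h import *
s=ctrl.get_state(); print(s['wrist_torque'],s['contact_force'],s['tcp_rot'])
```

```text
[-0.9265336   0.28756753 -0.0885615 ] [-3.38133531 -6.02738938  5.72334639] [ 0.61997351  0.78462094 -0.00127129  0.0011023 ]
```

Request:
apply_moves(series=[[0, 0, -0.0002, 0, 0, -0.05], [0, 0, -0.0004, 0, 0, -0.1], [0, 0, -0.0004, 0, 0, -0.1]])

```text
time: 18.38
eef_pos: [0.6477, 0.0519, 0.1933]
tcp_rot: [0.649, 0.761, -0.002, 0.001]
contact_force: [-3.9, -6.6, 7.1]
opening: 0.183
finger_force: 25.6
```

Run:
```python
from h import *
s=ctrl.get_state(); print(s['wrist_torque'],s['contact_force'],s['tcp_rot'])
```

```text
[-0.95401956  0.39963127  0.50472406] [-3.86411958 -6.57381608  7.06338966] [ 0.64893034  0.76084485 -0.00156857  0.00143752]
```

Request:
apply_moves(series=[[0, 0, 0, 0, 0, -0.04], [0, 0, 0, 0, 0, -0.06], [0, 0, 0, 0, 0, -0.06]])

```text
time: 18.75
eef_pos: [0.6476, 0.0521, 0.1934]
tcp_rot: [0.665, 0.747, -0.002, 0.002]
contact_force: [-3.0, -5.9, 6.4]
opening: 0.181
finger_force: 49.0
```

Run:
```python
from h import *
s=ctrl.get_state(); print(s['wrist_torque'],s['contact_force'],s['tcp_rot'])
```

```text
[-0.8459194   0.4112071   1.25568755] [-3.04505618 -5.86931419  6.35245516] [ 0.66522674  0.74663723 -0.00186896  0.00165368]
```

Torque has climbed to 1.26 Nm, so the knob is at its stop. Releasing and backing off.

Request:
apply_moves(series=[[0, 0, 0, 0, 0, 0.03], [0, 0, 0, 0, 0, 0.03], [0, 0, 0, 0, 0, 0.03], [0, 0, 0, 0, 0, 0.03], [0, 0, 0, 0, 0, 0.03]], jaw=0.6)

```text
time: 19.38
eef_pos: [0.6475, 0.0537, 0.1916]
tcp_rot: [0.659, 0.752, -0.0, -0.0]
contact_force: [-0.5, 0.1, -0.4]
opening: 0.6
finger_force: 0.0
```

Request:
apply_moves(series=[[0, 0, 0.05, 0, 0, 0], [-0.02, 0, 0.12, 0, 0, 0], [-0.12, 0, 0.12, 0, 0, 0], [-0.2, 0, 0.12, 0, 0, 0], [-0.2, 0, 0.12, 0, 0, 0], [-0.2, 0, 0.12, 0, 0, 0], [-0.2, 0, 0.12, 0, 0, 0]])

```text
time: 20.25
eef_pos: [0.4884, 0.0534, 0.2883]
tcp_rot: [0.659, 0.752, 0.0, 0.001]
contact_force: [1.1, 0.5, 0.5]
opening: 0.599
finger_force: 0.0
```

Run:
```python
from fit import *
print(fit(.144),ctrl.get_state()['time'])
a=ctrl.read_camera('scene')[150:290,195:335,::-1]; b=ctrl.read_camera('top')[95:235,200:340,::-1]
I=cv2.resize(np.hstack([a,b]),None,fx=2.85,fy=2.85,interpolation=cv2.INTER_CUBIC); cv2.imwrite('pics/c4.png',I)
m=I[120:260,240:340].max(2)<62; n,l,st,_=cv2.connectedComponentsWithStats(m.astype(np.uint8)); k=1+np.argmax(st[1:,4])
P=np.argwhere(l==k); print(np.array([P[P[:,1]==c,0].max() for c in range(40,66,4)])/2.85)
```

```text
{'top': (array([ 0.6468,  0.0538, -1.4174]), 50.7, np.float32(286.0)), 'scene': (array([ 0.6507,  0.0543, -1.1481]), 97.2, np.float32(364.0))} 20.35
[34.03508772 35.78947368 36.14035088 36.14035088 35.78947368 34.73684211
 34.03508772]
```

View pics/c4.png

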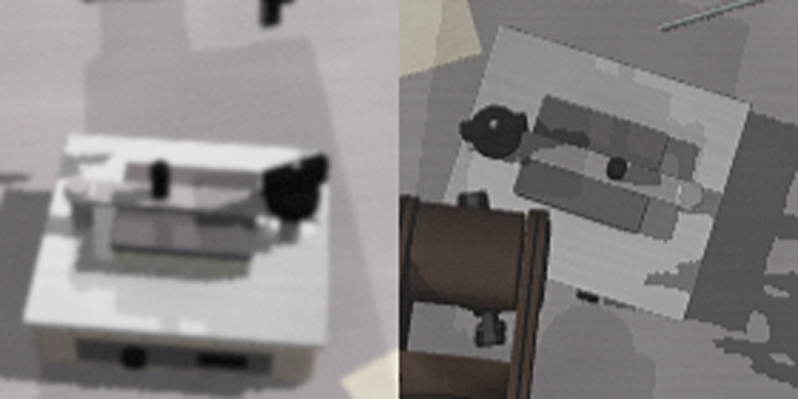

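The knob sank another ~0.9 px (about 4 mm), with the wing at about -1.4 rad, which puts the knob joint at about 1.1. The bar is home and the box is in place.

```bash
python3 -c "
from plant import ctrl
print(ctrl.sign_off())"
```

```text
the job is handed in; nothing more can be done
None
```

The job is handed in: the bar is home around the stud, the knob was turned back until it dropped, then forwards to its stop, and the box, rack, bottle and beaker were not handled. It took about 20 s of the 51 s, and the verdict was not shown.

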